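Stack the model-maker's tray onto its lower tray

ROBOT

A 6-joint arm with a two-finger parallel gripper is mounted at the origin on the work surface. World frame = base frame: x ahead of the robot, y to its left, z up, the work surface at z = 0. Lengths are in m, angles in rad, forces in N, time in s.
With the tool pointing down it reaches from about 0.3 to 0.775 m from the base axis. Payload 14.6 kg.
Tool frame: the origin (TCP) lies midway between the tips of the shut fingers; the grasp point (between the pads) lies 19 mm behind it (ctrl.pinch_z is the distance from the TCP to the grasp point, in m); z points along the fingers, y is the line along which they close (so a half turn about z gives the same grasp; the last joint's range is limited). The gripper opens to 94 mm and grips with 3 to 60 N. Pads are 16 mm wide; open, the fingers measure 119 mm over their backs; the gripper's body (75 mm by 177 mm) begins 78 mm behind the grasp point.
Start: joints at [-1.314, 0.3, 1.521, -0, 1.321, -0.067], TCP at [0.175, -0.521, 0.184] pointing down, gripper open.
Joint ranges: [-3.03, 3.03], [-0.79, 2.21], [0.23, 2.52], [-1.04, 4.18], [0, 3.07], [-2.55, 2.55]. Speed limits (rad/s): [2.22, 2.22, 2.57, 3.14, 3.14, 3.14].

INTERFACE

Orientations are given as [roll, pitch, yaw] about the fixed x, y, z axes, in that order (R = Rz(yaw) Ry(pitch) Rx(roll)).
In Python, from station import ctrl gives the robot as it stands.
- The arm moves only by the tool jog_arm, never from a script. Its argument "motion" is a list of rows, each a list of 7 numbers: the shift along the tool's x, y, z in m, then the turn, a rotation vector about the tool's x, y, z in rad, then the opening, from -1 (shut) to 1 (fully open). In form: [[tx, ty, tz, rx, ry, rz, gripper], ...]. A call has 1 to 5 rows; each row shifts and turns the commanded pose from where the row before left it, along the tool's axes as they then stand; what a row does not reach is not made up. A row lasts 1/10 s, in which the tool goes at most 50 mm and 8.59 degrees, less where a joint would pass 70% of its speed; a pose out of reach is approached as far as the arm can. A call is refused whole if a number of a shift passes 0.05 or a number of a turn 0.15, either way. A call with a gripper value outside its range is refused whole. The fingers move at their own pace and stop on an object; "squeeze" is the grip in N (left out, the last holds). Time passes only in rows, so rows that do not move let the fingers close. It gives the time, the measured TCP pose, the force, the opening and the grip force at its end, in the units of the state.
- ctrl.get_obs(): the state, without advancing time (a new reading comes with each control period).
- ctrl.camera(name): name is "scene" or "top"; returns the picture (420x560x3 uint8, red, green, blue); there is no depth.
- ctrl.camera_model(name): a dict with "intrinsics" (3x3 intrinsics, pixels), "rvec" (rotation vector, rad) and "tvec" (3), from world to camera coordinates, as OpenCV has them. Camera axes: x right, y down, z forward; pixel columns grow to the right and rows downward; lengths in m; the calibration is good to about 2 mm. A picture is of the moment at which its call begins. camera_model takes no time and is no camera call.
- ctrl.hand_in(): hands the job in; it is judged then, once.
The state is a dict: "time_s": time; "qpos": joint angles; "joint_vel": joint speeds; "tau": joint torques, N m; "ee_pos": TCP position; "eef_rot": TCP orientation; "force": force on the tool from outside, world axes, zero at the start; "moment": the same for the moment, N m; "grip_width": finger opening in m; "grip_force": force on a finger pad.
Only numpy, scipy, OpenCV 4.12 (cv2) and the standard library are available. Lean on these libraries where they do the work, as an engineer would, in place of code of your own. Each camera call takes 0.05 s, during which the arm holds its last target. There are 200 camera calls.

TASK

Lift the blue tray by its wooden handle, with the wooden model and the pot still standing in it, and stack it on the grey lower tray in the plywood cradle, so that its four yellow corner lugs are fully home in the sockets and it sits flat. The lower tray has slipped to an unknown spot within the play of its cradle, so feel gently for the sockets: do not force, jam or drop the tray; leave the glue bottle, the pavilion model and the pencil cup alone, and let go at the end.

Things in the scene. Friction and masses are not known exactly. Their poses are not given: they have to be found in the camera images.
- tray: Blue open tray, loose, about 0.55 kg (varies) plus contents, 200 (x) x 130 (y) mm, standing on four round yellow lugs. Origin: centre of the footprint at the level of the lug tips; z up, x along tray and handle. Walls 5 mm; floor top 19 mm, wall top 50 mm above the origin. It may be stacked either way round.
- tray_lug (a point): Tip centre of the lug at tray x = +85, y = +50 mm; the others mirror it (x = +-85, y = +-50). Lugs: diameter 16 mm, 14 mm long below the tray's flat underside, tips chamfered 1 mm over 3 mm.
- tray_grip (a point): Middle of the wooden handle bar, 104 mm above the tray's origin: grip here, fingers closing along the tray's y. The bar is 16 mm wide (y), 18 mm deep (z 95 to 113 mm) and 192 mm long (x), above the middle of the tray on a post at x = +-90 mm.
- cradle: Plywood cradle fixed to the table, 300 (x) x 190 (y) mm, board 12 mm thick, dark end stops and side strips up to 28 mm. Origin: centre of its underside, x along it, z up. The grey lower tray (236 x 150 mm) lies in it, parallel and centred in y, but anywhere within 14 mm of the middle along x at the start; where is not measured. Sliding it takes about 9 N.
- cradle_top (a point): Point over the cradle's middle, 57 mm above its origin, at the level of the lower tray's flat top. With the lugs home the upper tray's underside lies at this level, its origin 14 mm below it; with lugs standing on the ledges its origin is at this level. Keep contact between the trays gentle (never near 70 N, impacts included): come down at 15 mm/s or slower.
- cradle_mid (a point): Middle of the cradle's board, 12 mm above its origin. The lower tray's top has a ledge at each end, 52 to 118 mm from the lower tray's own middle along x, each with two sockets: rectangular through holes 19 (x) x 22 (y) mm, sharp-edged, centres at x = +-85, y = +-50 mm from the lower tray's own middle.
- model: Small stepped wooden massing model, loose in the tray's +y bay, 50 x 36 x 38 mm, 60 g. Origin: centre of its underside, z up.
- pot: Small round pot with a red cap, loose in the tray's -y bay, diameter 36 mm, 36 mm tall, 70 g. Origin: centre of its underside, z up.
- glue: Bystander: glue bottle with orange cap, loose, diameter 42 mm, 100 mm tall. Origin: centre of its underside.
- pavilion: Bystander: loose pavilion model of wood strips on a card base, 90 x 110 mm, 73 mm tall. Origin: centre of its underside.
- pencils: Bystander: black pencil cup, loose, diameter 72 mm, 90 mm tall, pencils up to about 135 mm. Origin: centre of its underside.
Not all that is in view belongs to the job. What is meant by the tray is not orange, and is the larger of those in its own colour.

How it is judged:
By the outcome, as a careful person would: the job done as asked, in the order asked, and still so for the second after the job is handed in, with the robot touching nothing.
It also fails if it takes over 72 s, if anything falls off the work surface, if the arm or the gripper's body presses on something with over 40 N, if the wrist force passes 120 N, or if a joint passes its speed limit or range.

## Working session

There is one attempt and no reset: what is moved stays moved. The work goes in short steps, Python scripts to look and compute and a tool call to move; the robot and the scene stay as the last step left them, time stands still between calls to the robot, and variables do not carry over. Pictures are saved under pics/ and viewed, at most 10 in all, crops included, and the job is handed in when it is done.

Besides the shell and the picture viewer there is one more tool, called as name(argument=value, ...), one argument or row to a line, values as JSON. jog_arm: Moves the arm, as the interface text tells. Its arguments: {"type":"object","properties":{"motion":{"type":"array"},"squeeze":{"type":"number"}},"required":["motion"]}

```bash
mkdir -p pics; ls
python3 - <<'E'
from station import ctrl
import cv2,numpy as np
o=ctrl.get_obs();print({k:np.round(v,3) for k,v in o.items()},ctrl.pinch_z)
for n in("scene","top"):
    im=ctrl.camera(n);cv2.imwrite(f"pics/{n}0.png",im[:,:,::-1]);print(n,ctrl.camera_model(n))
E
```

```text
pics
{'time_s': np.float64(0.0), 'qpos': array([-1.314,  0.3  ,  1.522, -0.   ,  1.321, -0.067]), 'joint_vel': array([ 0.001,  0.   , -0.001, -0.   ,  0.001, -0.   ]), 'tau': array([-1.0000e-03, -5.3181e+01, -3.5273e+01,  7.1000e-02,  2.4000e-02,
       -0.0000e+00]), 'ee_pos': array([ 0.175, -0.521,  0.183]), 'eef_rot': array([-3.14 , -0.   ,  0.324]), 'force': array([-0.454, -0.745,  0.683]), 'moment': array([-0.047,  0.014,  0.002]), 'grip_force': np.float64(0.0), 'grip_width': np.float64(0.094)} 0.0188
scene {'intrinsics': array([[504.4739394 ,   0.        , 280.51111296],
       [  0.        , 504.4739394 , 213.65321071],
       [  0.        ,   0.        ,   1.        ]]), 'rvec': array([ 2.20449927,  0.70430486, -0.30624778]), 'tvec': array([-0.41915096, -0.16178495,  1.55225671])}
top {'intrinsics': array([[391.08839355,   0.        , 282.93928179],
       [  0.        , 391.08839355, 200.71427908],
       [  0.        ,   0.        ,   1.        ]]), 'rvec': array([ 2.19081472, -2.1456835 ,  0.11805475]), 'tvec': array([-0.05307082,  0.56688916,  0.85468084])}
```

View pics/scene0.png

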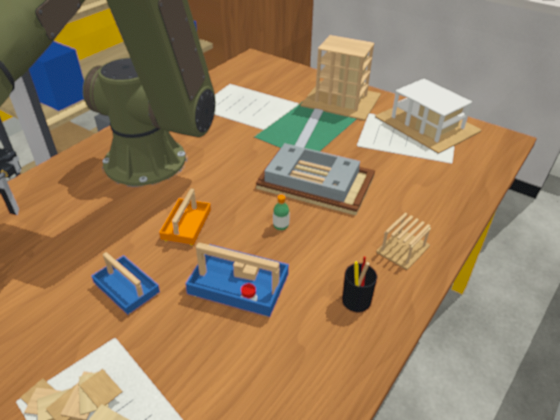

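View pics/top0.png

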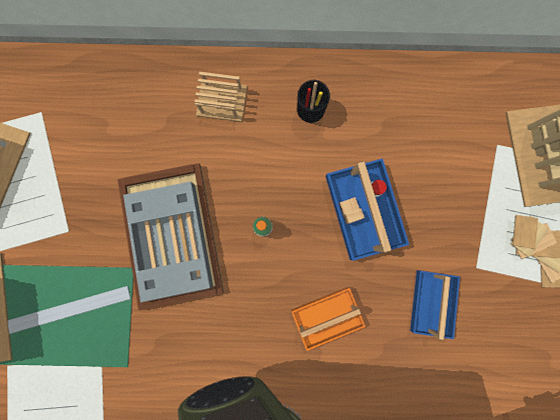

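The scene view shows the candidates; in the top view they are: large blue tray (367,209), holding the model and pot, small blue tray (436,304) and orange tray (329,318). By the description I choose the large blue one at (367,209). The cradle is at (168,237), with sockets near (138,207), (182,199), (150,285) and (195,275). I'll check this with one close crop.

```bash
cat > h.py <<'E'
import numpy as np,cv2
from station import ctrl
def cam(n):
    m=ctrl.camera_model(n);return m["intrinsics"],cv2.Rodrigues(m["rvec"])[0],np.array(m["tvec"]).ravel()
def ray(n,uv,z):
    K,R,t=cam(n);uv=np.atleast_2d(np.array(uv,float))
    d=(R.T@np.linalg.inv(K)@np.c_[uv,np.ones(len(uv))].T).T;c=-R.T@t
    return c+d*((z-c[2])/d[:,2])[:,None]
def proj(n,P):
    K,R,t=cam(n);return cv2.projectPoints(np.atleast_2d(np.array(P,float)),R,t,K,None)[0].reshape(-1,2)
E
python3 - <<'E'
import cv2,numpy as np
from h import *
im=cv2.imread("pics/top0.png")
a=cv2.resize(im[150:320,105:225],None,fx=3.3,fy=3.3,interpolation=cv2.INTER_CUBIC)
b=cv2.resize(im[140:310,315:435],None,fx=3.3,fy=3.3,interpolation=cv2.INTER_CUBIC)
cv2.imwrite("pics/crop0.png",np.hstack([a,b]))
hsv=cv2.cvtColor(im,cv2.COLOR_BGR2HSV)
# blue tray
m=cv2.inRange(hsv,(100,110,50),(125,255,255))
for c in cv2.findContours(m,cv2.RETR_EXTERNAL,cv2.CHAIN_APPROX_NONE)[0]:
    if cv2.contourArea(c)>300: print("blue",cv2.contourArea(c),cv2.minAreaRect(c))
# grey
g=cv2.inRange(hsv,(80,10,60),(125,90,200));g[:150]=0;g[320:]=0;g[:,:110]=0;g[:,230:]=0
for c in cv2.findContours(g,cv2.RETR_EXTERNAL,cv2.CHAIN_APPROX_NONE)[0]:
    if cv2.contourArea(c)>300:
        r=cv2.minAreaRect(c);p=cv2.boxPoints(r);w=ray("top",p,.057)
        print("grey",cv2.contourArea(c),r,w.round(4).tolist(),w.mean(0),np.linalg.norm(w-np.roll(w,1,0),axis=1))
# dark sockets
S=np.array([(138,207),(182,199),(150,285),(195,275)])
gr=cv2.cvtColor(im,cv2.COLOR_BGR2GRAY).astype(float);W=[]
for x,y in S:
    p=gr[y-9:y+10,x-9:x+10];wt=np.clip(np.median(p)-25-p,0,60);yy,xx=np.mgrid[y-9:y+10,x-9:x+10]
    W.append([(wt*xx).sum()/wt.sum(),(wt*yy).sum()/wt.sum()])
print(np.round(W,2).tolist());w=ray("top",W,.056);print(w.round(4),w.mean(0),[np.linalg.norm(w[i]-w[j]) for i,j in((0,1),(2,3),(0,2),(1,3))])
E
```

```text
blue 1964.5 ((434.80487060546875, 304.256103515625), (43.620452880859375, 63.718990325927734), 6.340191841125488)
blue 2669.0 ((353.4024353027344, 212.73680114746094), (90.51998901367188, 32.519996643066406), 73.73979187011719)
blue 1300.0 ((386.6756591796875, 203.4459228515625), (90.2108383178711, 18.086278915405273), 72.89727020263672)
grey 7583.5 ((166.69876098632812, 241.104248046875), (109.14592742919922, 73.77437591552734), 79.79602813720703) [[0.5725, 0.3149, 0.057], [0.6048, 0.1571, 0.057], [0.3734, 0.1053, 0.057], [0.3429, 0.2589, 0.057]] [0.47340393 0.20903331 0.057     ] [0.23632422 0.16108264 0.23719079 0.1565659 ]
[[136.0, 206.74], [181.16, 197.68], [148.43, 284.26], [193.56, 275.32]]
[[0.5451 0.2801 0.056 ]
 [0.5671 0.1823 0.056 ]
 [0.3789 0.2434 0.056 ]
 [0.3998 0.1476 0.056 ]] [0.47273311 0.21337089 0.056     ] [np.float64(0.10022173510294594), np.float64(0.09807337706475869), np.float64(0.1701406213210436), np.float64(0.1709018794134066)]
```

View pics/crop0.png

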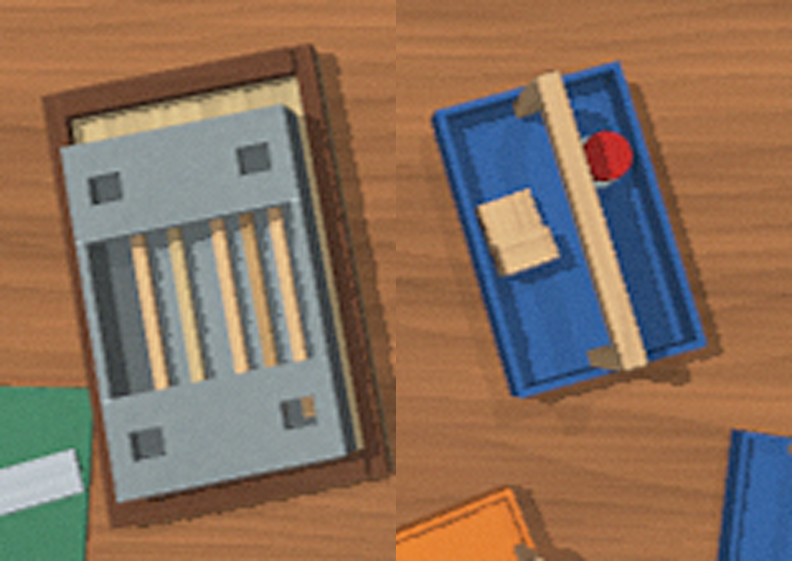

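Crop: grey tray with four dark sockets at about (137,207), (182,199), (149,284) and (195,275). The blue tray carries the model, red-capped pot and handle bar, running from about (362,163) to (386,249), so the choice is confirmed. Next I refine the handle and sockets.

Run:
```python
from h import *
im=cv2.imread("pics/top0.png");F=6
def line(w): 
    d=w[1]-w[0];return np.degrees(np.arctan2(d[1],d[0]))%180
K,R,t=cam("top");print("cam",-R.T@t)
hsv=cv2.cvtColor(im,cv2.COLOR_BGR2HSV)
b=cv2.inRange(hsv,(100,110,30),(125,255,255));b[:,:315]=0;b[:,412:]=0;b[:150]=0;b[265:]=0
pts=cv2.findNonZero(b);r=cv2.minAreaRect(pts);p=cv2.boxPoints(r);w=ray("top",p,.05)
print("rim",w.round(4).tolist(),w.mean(0).round(4),np.linalg.norm(w-np.roll(w,1,0),axis=1).round(4),line(w[:2]),line(w[1:3]))
h=cv2.inRange(hsv,(8,40,150),(25,150,255));h[:,:350]=0;h[:,400:]=0;h[:155]=0;h[258:]=0
n,l,s,c=cv2.connectedComponentsWithStats(h);i=1+np.argmax(s[1:,4]);print("handle",s[i])
r=cv2.minAreaRect(cv2.findNonZero((l==i).astype(np.uint8)));p=cv2.boxPoints(r);w=ray("top",p,.113)
print(r,w.round(4).tolist(),w.mean(0).round(4),np.linalg.norm(w-np.roll(w,1,0),axis=1).round(4),line(w[:2]),line(w[1:3]))
# sockets
gr=cv2.cvtColor(im,cv2.COLOR_BGR2GRAY);C=[]
for x,y in ((137,207),(182,198.5),(149.5,284),(195.5,275)):
    x0,y0=int(x)-10,int(y)-10;q=gr[y0:y0+21,x0:x0+21]
    u=cv2.resize(q,None,fx=F,fy=F,interpolation=cv2.INTER_CUBIC)
    th=(np.percentile(u,70)+np.percentile(u,3))/2
    m=(u<th).astype(np.uint8);n,l,s,c=cv2.connectedComponentsWithStats(m)
    i=1+np.argmin(np.linalg.norm(c[1:]-63,axis=1)-0.02*s[1:,4]);k=cv2.findNonZero((l==i).astype(np.uint8));r=cv2.minAreaRect(k)
    C.append((np.array(r[0])+.5)/F-.5+[x0,y0]);print("s",th,np.array(r[1])/F,C[-1].round(2))
w=ray("top",C,.057);print(w.round(4),w.mean(0).round(4),[np.linalg.norm(w[i]-w[j]).round(4) for i,j in((0,1),(2,3),(0,2),(1,3))],line(w[[2,0]]),line(w[[3,1]]),line(w[[1,0]])-90,line(w[[3,2]])-90)
# cradle outline dark brown
br=cv2.inRange(hsv,(0,60,20),(20,255,105));br[:150]=0;br[315:]=0;br[:,:112]=0;br[:,225:]=0
n,l,s,c=cv2.connectedComponentsWithStats(br);i=1+np.argmax(s[1:,4])
r=cv2.minAreaRect(cv2.findNonZero((l==i).astype(np.uint8)));w=ray("top",cv2.boxPoints(r),.028);print("cradle",w.round(4).tolist(),w.mean(0),np.linalg.norm(w-np.roll(w,1,0),axis=1),line(w[:2]),line(w[1:3]))
```

```text
cam [ 0.47434486 -0.03966265  0.90999066]
rim [[0.628, -0.134, 0.05], [0.6692, -0.2637, 0.05], [0.4764, -0.3181, 0.05], [0.4371, -0.191, 0.05]] [ 0.5527 -0.2267  0.05  ] [0.1992 0.1361 0.2003 0.133 ] 107.61898300151364 15.745947718258122
handle [ 350  155   50   97 1217]
((374.5, 203.0), (96.0, 49.0), 90.0) [[0.6574, -0.1784, 0.113], [0.6596, -0.2802, 0.113], [0.4617, -0.2781, 0.113], [0.4596, -0.1789, 0.113]] [ 0.5596 -0.2289  0.113 ] [0.1978 0.1019 0.198  0.0993] 91.23224421669906 179.38258222015028
s 113.0 [ 8.55805206 10.31850751] [136.45 206.72]
s 118.0 [ 8.5637366 10.1980381] [181.44 197.68]
s 112.5 [ 9.2038339  10.12374814] [149.12 284.26]
s 120.0 [ 9.01196543 10.19787534] [194.79 274.71]
[[0.5451 0.2788 0.057 ]
 [0.567  0.1815 0.057 ]
 [0.3791 0.2416 0.057 ]
 [0.4012 0.1448 0.057 ]] [0.4731 0.2117 0.057 ] [np.float64(0.0997), np.float64(0.0993), np.float64(0.1701), np.float64(0.1698)] 12.605135092521376 12.462240381556834 12.716055747265358 12.865270758994669
cradle [[0.332, 0.2634, 0.028], [0.6485, 0.1526, 0.028], [0.5912, 0.0023, 0.028], [0.2788, 0.118, 0.028]] [0.46266176 0.134061   0.028     ] [0.15479715 0.33537233 0.16085064 0.33317575] 160.69884329016745 69.13218343022417
```

Run:
```python
from h import *
im=cv2.imread("pics/top0.png").astype(int)
hand=ray("top",[(358,162.7),(364.1,161.2),(390.8,250),(383.5,251.8)],.113);print(hand.round(4),hand.mean(0))
L=[];
for v in range(170,246):
    u0=361+(v-162)*(387-361)/(251-162)
    row=im[v,:,2]-im[v,:,0]  # R-B
    xs=[x for x in range(int(u0)-7,int(u0)+8) if row[x]>20 and im[v,x,2]>150 and im[v,x,1]>110]
    if 4<=len(xs)<=9: L.append((np.mean(xs),v,len(xs)))
L=np.array(L);print(len(L),np.bincount(L[:,2].astype(int)))
p=np.polyfit(L[:,1],L[:,0],1);res=L[:,0]-np.polyval(p,L[:,1]);k=abs(res)<1;p=np.polyfit(L[k,1],L[k,0],1);print(k.sum(),p)
w=ray("top",[(np.polyval(p,170),170),(np.polyval(p,245),245)],.113);d=w[0]-w[1];print(w.round(4),"yaw",np.degrees(np.arctan2(d[1],d[0])))
dh=d/np.linalg.norm(d);c=np.array([.5527,-.2267,.113]);print("centre on line",w[1]+dh*((c-w[1])@dh),w[1]+dh*((hand.mean(0)-w[1])@dh))
print(proj("top",[[.473,.2117,.057]]))
```

```text
[[ 0.6415 -0.195   0.113 ]
 [ 0.645  -0.2077  0.113 ]
 [ 0.4633 -0.2615  0.113 ]
 [ 0.4594 -0.2467  0.113 ]] [ 0.55231494 -0.2277069   0.113     ]
76 [ 0  0  0  0  0  0  0  6 66  4]
76 [3.02200957e-01 3.11372249e+02]
[[ 0.6264 -0.2048  0.113 ]
 [ 0.4732 -0.2506  0.113 ]] yaw 16.64894965620322
centre on line [ 0.55274575 -0.22685299  0.113     ] [ 0.55211591 -0.22704134  0.113     ]
[[165.39697379 240.48323032]]
```

jog_arm(
  motion=[
    [0.044,-0.0175,0,0,0,0.033,1],
    [0.0445,-0.0175,0,0,0,0,1],
    [0.0445,-0.0175,0,0,0,0,1],
    [0.0445,-0.0175,0,0,0,0,1],
    [0.0445,-0.0175,0,0,0,0,1],
  ],
)

```text
time_s: 0.6
ee_pos: [0.3628, -0.3712, 0.1837]
eef_rot: [-3.141, 0.0, 0.291]
force: [-0.2, -0.5, 0.5]
grip_width: 0.0939
grip_force: 0.0
```

jog_arm(
  motion=[
    [0.0445,-0.0175,0,0,0,0,1],
    [0.0445,-0.0175,0,0,0,0,1],
    [0.0445,-0.0175,0,0,0,0,1],
    [0.04,-0.0135,0,0,0,0,1],
    [0,0,0,0,0,0,1],
  ],
)

```text
time_s: 1.1
ee_pos: [0.5116, -0.2566, 0.1831]
eef_rot: [-3.141, 0.0, 0.295]
force: [-0.3, 0.0, -0.7]
grip_width: 0.0938
grip_force: 0.0
```

jog_arm(
  motion=[
    [0,0,0,0,0,0,1],
    [0,0,0,0,0,0,1],
  ],
)

```text
time_s: 1.3
ee_pos: [0.5081, -0.2604, 0.1837]
eef_rot: [-3.141, 0.0, 0.29]
force: [-0.1, -0.3, -0.4]
grip_width: 0.0942
grip_force: 0.0
```

jog_arm(
  motion=[
    [0.026,-0.0097,0,0,0,0,1],
    [0.026,-0.0097,0,0,0,0,1],
    [0,0,0.02,0,0,0,1],
    [0,0,0.02,0,0,0,1],
    [0,0,0,0,0,0,1],
  ],
)

```text
time_s: 1.8
ee_pos: [0.5513, -0.2267, 0.1415]
eef_rot: [-3.139, 0.003, 0.289]
force: [-0.5, -0.6, -0.2]
grip_width: 0.0941
grip_force: 0.0
```

jog_arm(
  motion=[
    [0,0,0.02,0,0,0,1],
    [0,0,0.02,0,0,0,1],
    [0,0,0.018,0,0,0,1],
    [0,0,0,0,0,0,1],
    [0,0,0,0,0,0,1],
  ],
)

```text
time_s: 2.3
ee_pos: [0.5532, -0.227, 0.0872]
eef_rot: [3.141, -0.001, 0.29]
force: [-0.9, -1.3, -0.0]
grip_width: 0.0936
grip_force: 0.0
```

Run:
```python
from h import *
o=ctrl.get_obs();print(o["ee_pos"],o["eef_rot"],o["force"],o["grip_width"])
P=[]
for n,(x0,x1,y0,y1) in (("top",(310,430,140,280)),("scene",(170,310,200,330))):
    im=ctrl.camera(n)[:,:,::-1];cv2.imwrite(f"pics/{n}1.png",im);P.append(cv2.resize(im[y0:y1,x0:x1],(390,450),interpolation=cv2.INTER_CUBIC))
cv2.imwrite("pics/crop1.png",np.hstack(P))
```

```text
[ 0.55322548 -0.22700805  0.08722474] [ 3.14088259e+00 -8.02270623e-04  2.89912528e-01] [-0.87690986 -1.25475511 -0.01049706] 0.09364223702105669
```

View pics/crop1.png

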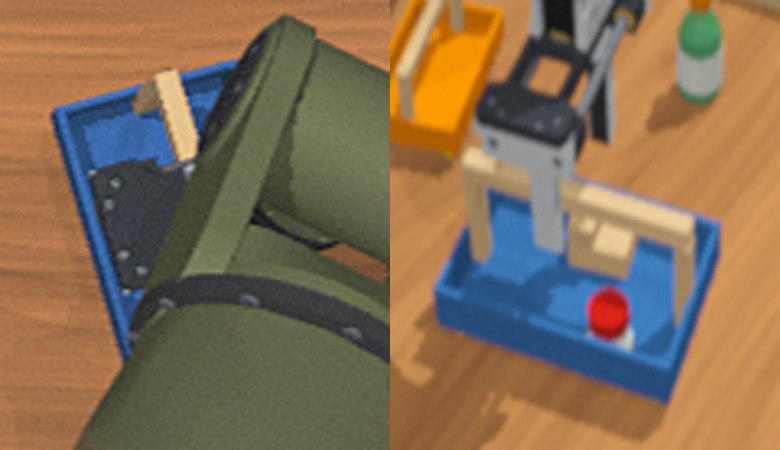

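Crop: the fingers straddle the bar at mid-length (scene crop 545,200) and clear the model and the pot. I'll close now.

jog_arm(
  motion=[
    [0,0,0.002,0,0,0,-1],
    [0,0,0,0,0,0,-1],
    [0,0,0,0,0,0,-1],
    [0,0,0,0,0,0,-1],
    [0,0,0,0,0,0,-1],
  ],
  squeeze=40,
)

```text
time_s: 2.9
ee_pos: [0.5532, -0.2262, 0.0839]
eef_rot: [3.142, -0.0, 0.291]
force: [0.2, -0.1, 0.4]
grip_width: 0.0574
grip_force: 0.0
```

jog_arm(
  motion=[
    [0,0,0,0,0,0,-1],
    [0,0,0,0,0,0,-1],
    [0,0,0,0,0,0,-1],
    [0,0,0,0,0,0,-1],
    [0,0,0,0,0,0,-1],
  ],
)

```text
time_s: 3.4
ee_pos: [0.5531, -0.2263, 0.0838]
eef_rot: [3.141, 0.0, 0.291]
force: [1.5, -5.0, 1.8]
grip_width: 0.0174
grip_force: 3.1
```

jog_arm(
  motion=[
    [0,0,0,0,0,0,-1],
    [0,0,0,0,0,0,-1],
    [0,0,0,0,0,0,-1],
  ],
)

```text
time_s: 3.7
ee_pos: [0.5532, -0.2265, 0.0839]
eef_rot: [3.141, -0.0, 0.291]
force: [1.0, -3.4, 0.3]
grip_width: 0.0157
grip_force: 40.0
```

jog_arm(
  motion=[
    [0,0,-0.002,0,0,0,-1],
    [0,0,-0.004,0,0,0,-1],
    [0,0,-0.006,0,0,0,-1],
    [0,0,-0.008,0,0,0,-1],
    [0,0,-0.01,0,0,0,-1],
  ],
)

```text
time_s: 4.2
ee_pos: [0.553, -0.2261, 0.1145]
eef_rot: [-3.141, 0.0, 0.291]
force: [-0.5, -0.0, -6.3]
grip_width: 0.0153
grip_force: 40.0
```

Run:
```python
from h import *
o=ctrl.get_obs();print({k:np.round(o[k],3).tolist() for k in("ee_pos","eef_rot","force","moment","grip_width","grip_force","qpos")})
```

```text
{'ee_pos': [0.553, -0.226, 0.114], 'eef_rot': [-3.141, 0.0, 0.291], 'force': [-0.487, -0.049, -6.3], 'moment': [0.009, 0.05, 0.002], 'grip_width': 0.015, 'grip_force': 39.992, 'qpos': [-0.449, 0.467, 1.458, 0.0, 1.218, 0.83]}
```

jog_arm(
  motion=[
    [0,0,-0.014,0,0,0,-1],
    [0,0,-0.018,0,0,0,-1],
    [0,0,-0.02,0,0,0,-1],
    [0,0,-0.02,0,0,0,-1],
    [0,0,-0.018,0,0,0,-1],
  ],
)

```text
time_s: 4.7
ee_pos: [0.5532, -0.2263, 0.2061]
eef_rot: [3.141, -0.001, 0.291]
force: [0.5, -0.3, -7.0]
grip_width: 0.0153
grip_force: 40.0
```

jog_arm(
  motion=[
    [0,0,-0.012,0,0,0,-1],
    [0,0,-0.006,0,0,0,-1],
    [0,-0.004,0,0,0,0,-1],
    [0.001,-0.01,0,0,0,0,-1],
    [0.002,-0.015,0,0,0,0,-1],
  ],
)

```text
time_s: 5.2
ee_pos: [0.5471, -0.1968, 0.2208]
eef_rot: [-3.14, 0.001, 0.29]
force: [0.8, 0.7, -6.8]
grip_width: 0.0158
grip_force: 40.0
```

jog_arm(
  motion=[
    [0.0025,-0.02,0,0,0,0.003,-1],
    [0.003,-0.025,0,0,0,0.005,-1],
    [0.003,-0.025,0,0,0,0.005,-1],
    [0.003,-0.025,0,0,0,0.005,-1],
    [0.003,-0.025,0,0,0,0.005,-1],
  ],
)

```text
time_s: 5.7
ee_pos: [0.5273, -0.0762, 0.2214]
eef_rot: [-3.141, 0.001, 0.268]
force: [0.0, -0.1, -6.6]
grip_width: 0.0155
grip_force: 40.0
```

jog_arm(
  motion=[
    [0.003,-0.025,0,0,0,0.005,-1],
    [0.003,-0.025,0,0,0,0.005,-1],
    [0.003,-0.025,0,0,0,0.005,-1],
    [0.003,-0.025,0,0,0,0.005,-1],
    [0.003,-0.025,0,0,0,0.005,-1],
  ],
)

```text
time_s: 6.2
ee_pos: [0.5098, 0.0484, 0.2214]
eef_rot: [-3.141, 0.001, 0.243]
force: [0.4, -0.3, -6.7]
grip_width: 0.0152
grip_force: 40.0
```

jog_arm(
  motion=[
    [0.001,-0.025,0,0,0,0.005,-1],
    [0.001,-0.025,0,0,0,0.005,-1],
    [0.001,-0.025,0,0,0,0.005,-1],
    [0.0005,-0.025,0,0,0,0.004,-1],
    [0.0005,-0.022,0,0,0,0.004,-1],
  ],
)

```text
time_s: 6.7
ee_pos: [0.4851, 0.1679, 0.2214]
eef_rot: [-3.141, 0.001, 0.221]
force: [-0.2, -0.4, -7.5]
grip_width: 0.0153
grip_force: 40.0
```

jog_arm(
  motion=[
    [0.0005,-0.018,0,0,0,0,-1],
    [0,-0.013,0,0,0,0,-1],
    [0,-0.009,0,0,0,0,-1],
    [0,-0.003,0,0,0,0,-1],
    [0,0,0,0,0,0,-1],
  ],
)

```text
time_s: 7.2
ee_pos: [0.4775, 0.2081, 0.2218]
eef_rot: [3.142, 0.0, 0.22]
force: [0.5, -0.1, -6.7]
grip_width: 0.0153
grip_force: 40.0
```

jog_arm(
  motion=[
    [0,0,0.005,0,0,0,-1],
    [0,0,0.01,0,0,0,-1],
    [0,0,0.01,0,0,0,-1],
    [0,0,0.005,0,0,0,-1],
    [0,0,0,0,0,0,-1],
  ],
)

```text
time_s: 7.7
ee_pos: [0.4773, 0.2078, 0.1908]
eef_rot: [3.141, 0.002, 0.22]
force: [-0.6, 0.4, -6.1]
grip_width: 0.0157
grip_force: 40.0
```

Run:
```python
from h import *
o=ctrl.get_obs();print({k:np.round(o[k],4).tolist() for k in("ee_pos","eef_rot","force","moment")})
P=[]
for n,(x0,x1,y0,y1) in (("top",(95,265,150,320)),("scene",(240,400,60,220))):
    im=ctrl.camera(n)[:,:,::-1];cv2.imwrite(f"pics/{n}2.png",im);P.append(cv2.resize(im[y0:y1,x0:x1],(400,400),interpolation=cv2.INTER_CUBIC))
cv2.imwrite("pics/crop2.png",np.hstack(P))
```

```text
{'ee_pos': [0.4773, 0.2078, 0.1908], 'eef_rot': [3.1414, 0.0017, 0.2196], 'force': [-0.5523, 0.3508, -6.0915], 'moment': [0.0319, 0.0264, -0.008]}
```

View pics/crop2.png

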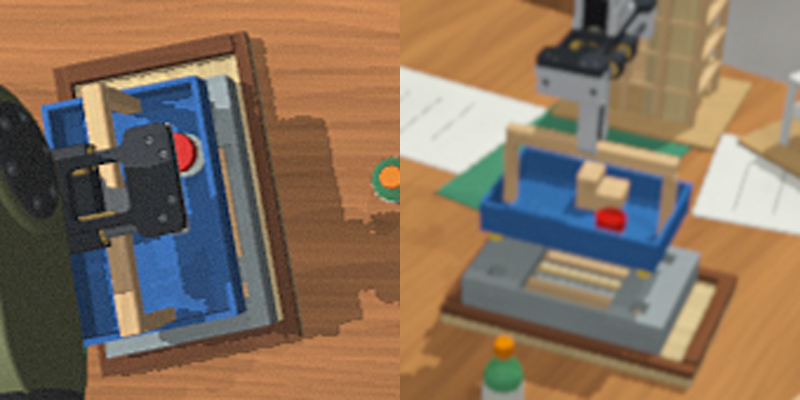

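Crop: the tray is level above the grey tray, with the model and the pot standing in it (scene crop 605,190 and 610,220). I'll correct x and y, then come down slowly.

jog_arm(
  motion=[
    [-0.0012,-0.0023,0.005,0,0,0,-1],
    [-0.0012,-0.0024,0.01,0,0,0,-1],
    [0,0,0.01,0,0,0,-1],
    [0,0,0.01,0,0,0,-1],
    [0,0,0.005,0,0,0,-1],
  ],
)

```text
time_s: 8.3
ee_pos: [0.4738, 0.212, 0.1504]
eef_rot: [3.141, 0.002, 0.22]
force: [0.9, -0.0, -6.0]
grip_width: 0.0151
grip_force: 40.0
```

jog_arm(
  motion=[
    [0,0,0.002,0,0,0,-1],
    [0,0,0.001,0,0,0,-1],
    [0,0,0,0,0,0,-1],
    [0,0,0,0,0,0,-1],
  ],
)

```text
time_s: 8.7
ee_pos: [0.4745, 0.2122, 0.1492]
eef_rot: [-3.142, -0.001, 0.22]
force: [-1.2, 0.3, -7.0]
grip_width: 0.0152
grip_force: 40.0
```

```bash
cat > s.py <<'E'
from h import *
o=ctrl.get_obs();print({k:np.round(o[k],4).tolist() for k in("ee_pos","eef_rot","force","moment","time_s")})
d=o["ee_pos"][:2]-[.4731,.2117];a=o["eef_rot"][2];print("offset in tray x,y mm",1e3*(d@[np.cos(.22),np.sin(.22)]),1e3*(d@[-np.sin(.22),np.cos(.22)]),"origin z over ledge mm",1e3*(o["ee_pos"][2]-.0839-.057))
E
python3 s.py
```

```text
{'ee_pos': [0.4745, 0.2122, 0.1492], 'eef_rot': [-3.1415, -0.0006, 0.2197], 'force': [-1.1634, 0.2558, -6.9821], 'moment': [0.02, 0.0771, -0.0233], 'time_s': 8.7}
offset in tray x,y mm 1.456036824504243 0.14605513701113834 origin z over ledge mm 8.283203379938369
```

jog_arm(
  motion=[
    [-0.0005,0,0.001,0,0,0,-1],
    [0,0,0.001,0,0,0,-1],
    [0,0,0.001,0,0,0,-1],
    [0,0,0.001,0,0,0,-1],
    [0,0,0.001,0,0,0,-1],
  ],
)

```text
time_s: 9.2
ee_pos: [0.4738, 0.212, 0.1437]
eef_rot: [3.142, 0.0, 0.22]
force: [0.2, -0.2, -5.8]
grip_width: 0.0156
grip_force: 40.0
```

jog_arm(
  motion=[
    [0,0,0.001,0,0,0,-1],
    [0,0,0.001,0,0,0,-1],
    [0,0,0.001,0,0,0,-1],
    [0,0,0,0,0,0,-1],
  ],
)

```text
time_s: 9.6
ee_pos: [0.4738, 0.212, 0.1407]
eef_rot: [3.142, 0.0, 0.22]
force: [0.1, -0.7, -7.0]
grip_width: 0.0154
grip_force: 40.0
```

```bash
python3 s.py
```

```text
{'ee_pos': [0.4738, 0.212, 0.1407], 'eef_rot': [3.1415, 0.0002, 0.2198], 'force': [0.1304, -0.6649, -7.0207], 'moment': [0.0185, 0.0321, -0.0286], 'time_s': 9.6}
offset in tray x,y mm 0.7158091826900365 0.14649419041891518 origin z over ledge mm -0.20136581379049528
```

Now at ledge level with no contact. I'll continue gently.

jog_arm(
  motion=[
    [0,0,0.0007,0,0,0,-1],
    [0,0,0.0007,0,0,0,-1],
    [0,0,0.0006,0,0,0,-1],
    [0,0,0,0,0,0,-1],
  ],
)

```text
time_s: 10.0
ee_pos: [0.4738, 0.212, 0.1387]
eef_rot: [3.142, 0.0, 0.22]
force: [-0.2, 0.4, -7.3]
grip_width: 0.0155
grip_force: 40.0
```

```bash
python3 s.py
```

```text
{'ee_pos': [0.4738, 0.212, 0.1387], 'eef_rot': [3.1416, 0.0002, 0.2198], 'force': [-0.237, 0.4211, -7.3065], 'moment': [-0.0286, 0.0697, 0.016], 'time_s': 10.0}
offset in tray x,y mm 0.712319587516064 0.14833173061009827 origin z over ledge mm -2.1621966912752435
```

jog_arm(
  motion=[
    [0,0,0.0007,0,0,0,-1],
    [0,0,0.0007,0,0,0,-1],
    [0,0,0.0006,0,0,0,-1],
    [0,0,0,0,0,0,-1],
  ],
)

```text
time_s: 10.4
ee_pos: [0.4737, 0.212, 0.1367]
eef_rot: [3.142, 0.0, 0.22]
force: [-0.3, 0.7, -6.7]
grip_width: 0.0152
grip_force: 40.0
```

```bash
python3 s.py
```

```text
{'ee_pos': [0.4737, 0.212, 0.1367], 'eef_rot': [3.1416, 0.0002, 0.2198], 'force': [-0.313, 0.7235, -6.6749], 'moment': [-0.0298, 0.0049, 0.0221], 'time_s': 10.4}
offset in tray x,y mm 0.6953562660109404 0.15696243484663613 origin z over ledge mm -4.170274496880601
```

jog_arm(
  motion=[
    [0,0,0.001,0,0,0,-1],
    [0,0,0.001,0,0,0,-1],
    [0,0,0.001,0,0,0,-1],
    [0,0,0,0,0,0,-1],
  ],
)

```text
time_s: 10.8
ee_pos: [0.4737, 0.212, 0.1337]
eef_rot: [3.142, 0.0, 0.22]
force: [0.3, -0.3, -6.2]
grip_width: 0.0159
grip_force: 40.0
```

```bash
python3 s.py
```

```text
{'ee_pos': [0.4737, 0.212, 0.1337], 'eef_rot': [3.1416, 0.0003, 0.2198], 'force': [0.2803, -0.337, -6.1712], 'moment': [0.0285, 0.0168, -0.0146], 'time_s': 10.8}
offset in tray x,y mm 0.6878932963223015 0.14512226106827217 origin z over ledge mm -7.225334171730581
```

jog_arm(
  motion=[
    [0,0,0.001,0,0,0,-1],
    [0,0,0.001,0,0,0,-1],
    [0,0,0.001,0,0,0,-1],
    [0,0,0.001,0,0,0,-1],
    [0,0,0,0,0,0,-1],
  ],
)

```text
time_s: 11.3
ee_pos: [0.4737, 0.212, 0.1297]
eef_rot: [3.142, 0.0, 0.22]
force: [-0.0, 0.9, -6.3]
grip_width: 0.0151
grip_force: 40.0
```

```bash
python3 s.py
```

```text
{'ee_pos': [0.4737, 0.212, 0.1297], 'eef_rot': [3.1416, 0.0002, 0.2198], 'force': [-0.0139, 0.8661, -6.3169], 'moment': [0.0265, 0.0497, -0.0202], 'time_s': 11.3}
offset in tray x,y mm 0.6927510794218219 0.12279972726425524 origin z over ledge mm -11.235347501485894
```

jog_arm(
  motion=[
    [0,0,0.0006,0,0,0,-1],
    [0,0,0.0006,0,0,0,-1],
    [0,0,0.0006,0,0,0,-1],
    [0,0,0.0006,0,0,0,-1],
    [0,0,0,0,0,0,-1],
  ],
)

```text
time_s: 11.8
ee_pos: [0.4738, 0.212, 0.1274]
eef_rot: [3.142, 0.0, 0.22]
force: [0.4, -1.3, -6.2]
grip_width: 0.0151
grip_force: 40.0
```

```bash
python3 s.py
```

```text
{'ee_pos': [0.4738, 0.212, 0.1274], 'eef_rot': [3.1416, 0.0001, 0.2198], 'force': [0.4374, -1.3331, -6.21], 'moment': [0.0146, -0.0122, -0.0902], 'time_s': 11.8}
offset in tray x,y mm 0.7285611330779828 0.14102311571228404 origin z over ledge mm -13.541118644750917
```

jog_arm(
  motion=[
    [0,0,0.0003,0,0,0,-1],
    [0,0,0.0003,0,0,0,-1],
    [0,0,0.0003,0,0,0,-1],
    [0,0,0,0,0,0,-1],
  ],
)

```text
time_s: 12.2
ee_pos: [0.4739, 0.2119, 0.1267]
eef_rot: [3.141, -0.0, 0.22]
force: [-1.8, -1.5, -3.4]
grip_width: 0.0158
grip_force: 40.0
```

```bash
python3 s.py
```

```text
{'ee_pos': [0.4739, 0.2119, 0.1267], 'eef_rot': [3.1414, -0.0001, 0.2197], 'force': [-1.8454, -1.494, -3.3861], 'moment': [-0.2953, 0.1857, 0.0138], 'time_s': 12.2}
offset in tray x,y mm 0.7985546630419963 0.04427346597322848 origin z over ledge mm -14.174921861837172
```

jog_arm(
  motion=[
    [0,0,0.0003,0,0,0,-1],
    [0,0,0.0003,0,0,0,-1],
    [0,0,0,0,0,0,-1],
  ],
)

```text
time_s: 12.5
ee_pos: [0.4739, 0.2118, 0.1266]
eef_rot: [3.141, -0.0, 0.22]
force: [-4.5, -4.6, 4.1]
grip_width: 0.0155
grip_force: 40.0
```

```bash
python3 s.py
```

```text
{'ee_pos': [0.4739, 0.2118, 0.1266], 'eef_rot': [3.1412, -0.0004, 0.2197], 'force': [-4.5176, -4.5591, 4.0987], 'moment': [-0.8871, 0.7576, -0.0257], 'time_s': 12.5}
offset in tray x,y mm 0.8355501479993913 -0.09610147719576458 origin z over ledge mm -14.293411097051047
```

The tray is seated (-14.3 mm) and its weight has been taken. I'll release and retreat.

jog_arm(
  motion=[
    [0,0,0,0,0,0,-1],
    [0,0,0,0,0,0,-1],
    [0,0,0,0,0,0,-1],
    [0,0,0,0,0,0,-1],
  ],
  squeeze=4,
)

```text
time_s: 12.9
ee_pos: [0.4741, 0.2119, 0.1266]
eef_rot: [3.141, -0.001, 0.22]
force: [-3.5, -4.7, 4.1]
grip_width: 0.0159
grip_force: 4.0
```

jog_arm(
  motion=[
    [0,0,0,0,0,0,0.5],
    [0,0,0,0,0,0,0.5],
    [0,0,0,0,0,0,0.5],
    [0,0,0,0,0,0,0.5],
    [0,0,0,0,0,0,0.5],
  ],
)

```text
time_s: 13.4
ee_pos: [0.4738, 0.2121, 0.126]
eef_rot: [-3.141, -0.0, 0.22]
force: [0.1, -0.9, 0.4]
grip_width: 0.0524
grip_force: 0.0
```

jog_arm(
  motion=[
    [0,0,0,0,0,0,0.5],
    [0,0,0,0,0,0,0.5],
    [0,0,0,0,0,0,0.5],
  ],
)

```text
time_s: 13.7
ee_pos: [0.4738, 0.212, 0.126]
eef_rot: [-3.142, -0.0, 0.22]
force: [0.3, -0.4, -0.5]
grip_width: 0.0702
grip_force: 0.0
```

jog_arm(
  motion=[
    [0,0,-0.01,0,0,0,0.5],
    [0,0,-0.02,0,0,0,0.5],
    [0,0,-0.025,0,0,0,0.5],
    [0,0,-0.03,0,0,0,0.5],
    [0,0,-0.03,0,0,0,0.5],
  ],
)

```text
time_s: 14.2
ee_pos: [0.4736, 0.212, 0.2429]
eef_rot: [-3.142, -0.0, 0.22]
force: [-0.1, 0.7, -0.6]
grip_width: 0.0703
grip_force: 0.0
```

jog_arm(
  motion=[
    [0,0.02,-0.015,0,0,0,0.5],
    [0,0.04,0,0,0,0,0.5],
    [0,0.045,0,0,0,0,0.5],
    [0,0.045,0,0,0,0,0.5],
    [0,0.045,0,0,0,0,0.5],
  ],
)

```text
time_s: 14.7
ee_pos: [0.5164, 0.02, 0.2569]
eef_rot: [3.141, -0.001, 0.22]
force: [0.4, 0.7, 0.5]
grip_width: 0.0703
grip_force: 0.0
```

jog_arm(
  motion=[
    [0,0.045,0,0,0,0,0.5],
    [0,0.045,0,0,0,0,0.5],
    [0,0.03,0,0,0,0,0.5],
    [0,0.01,0,0,0,0,0.5],
    [0,0,0,0,0,0,0.5],
  ],
)

```text
time_s: 15.2
ee_pos: [0.5447, -0.1058, 0.2562]
eef_rot: [-3.142, 0.0, 0.218]
force: [-0.6, 0.9, 0.1]
grip_width: 0.0705
grip_force: 0.0
```

Run:
```python
from h import *
P=[]
for n,(x0,x1,y0,y1) in (("top",(95,265,150,320)),("scene",(240,400,80,240))):
    im=ctrl.camera(n)[:,:,::-1];cv2.imwrite(f"pics/{n}3.png",im);P.append(cv2.resize(im[y0:y1,x0:x1],(400,400),interpolation=cv2.INTER_CUBIC))
    if n=="top":
        hsv=cv2.cvtColor(np.ascontiguousarray(im),cv2.COLOR_BGR2HSV);b=cv2.inRange(hsv,(100,110,30),(125,255,255));b[:,:110]=0;b[:,230:]=0;b[:150]=0;b[310:]=0
        p=cv2.boxPoints(cv2.minAreaRect(cv2.findNonZero(b)));w=ray("top",p,.093);print(w.mean(0),np.linalg.norm(w-np.roll(w,1,0),axis=1))
cv2.imwrite("pics/crop3.png",np.hstack(P));o=ctrl.get_obs();print(o["ee_pos"],o["force"],o["time_s"])
```

```text
[0.47362056 0.20759198 0.093     ] [0.20127964 0.13890301 0.20193374 0.13543458]
[ 0.544585   -0.10410538  0.25628813] [-1.33855526  0.64519566 -0.15152833] 15.3
```

View pics/crop3.png

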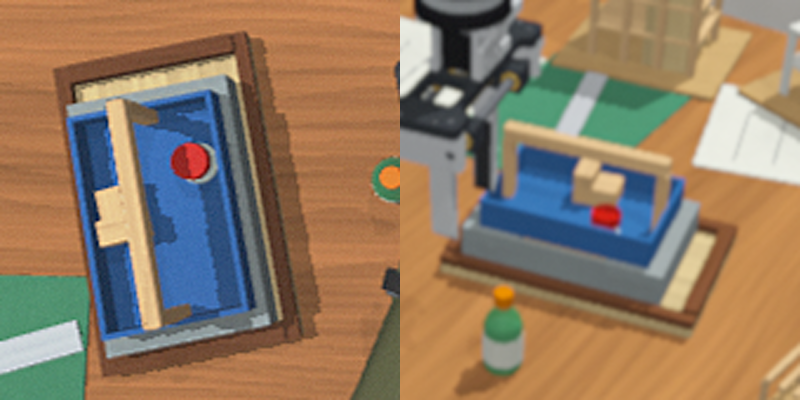

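The tray sits flat and flush on the grey tray. The model (scene crop 600,185) and the pot (605,215) are standing, the glue bottle is untouched, and no yellow lugs show. I'll hand it in.

```bash
python3 -c "
from station import ctrl
print(ctrl.hand_in())"
```

```text
the job is handed in; nothing more can be done
None
```

The blue tray is stacked on the grey lower tray with its lugs fully home in the sockets and sitting flat, the model and pot still standing in it, the gripper released and clear, and the job handed in at about 15 s.

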